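Draw two cartons from a roller lane and clip in the reorder card

TASK

Draw stock for a slide run: take two of the blue-and-white cartons from the front of their sloped roller lane, one after the other, each time letting the next carton roll down against the front stop, and set each one upright on the floor of the white tray, side by side; they hold glass, so do not drop them. Then fetch the red reorder card from its black stand and push it, upright, fully home into the spring clip in front of that same lane. Leave the third blue carton at the front of its lane, and do not disturb the orange-and-white cartons or the pot, beaker and timer.

Things in the scene. Friction and masses are not known exactly. Their poses are not given: they have to be found in the camera images.
- lane_a: Sloped roller lane (flow rack) of the three blue-and-white cartons, fixed; it may stand left or right of lane_b. Origin on the bench at the middle of its low front end; x points up the lane (away from the robot), y left, z vertical. Rails 8 mm above the rollers, 4 mm thick, 62 mm apart. The clip base reaches 98 mm in front of the origin.
- lane_a_front (a point): Start of the roller plane of lane_a at the blue front stop, 34 mm above the lane's origin; axes as the lane's. From here the rollers rise along +x by 0.1745 rad (10 degrees) for 250 mm. The stop stands 18 mm above the rollers. The rollers turn freely: cartons roll down by themselves (one 80 mm step takes about 0.5 s) until they meet the stop or the next carton.
- lane_a_slot (a point): Middle of the slot floor of lane_a's spring clip, 55 mm in front of the lane's origin, 8 mm above the bench; axes as the lane's. The slot takes the card with its width along x (end stops at +-30 mm) and its thickness along y. Rigid wall at y = -3.5 mm, sprung leaf opposite. Flared lips, up to 46 mm above the bench, guide the card in from y = +-4 mm. Pushing home takes about 3 to 10 N.
- lane_a_clip (a joint): Hinge angle of the sprung steel leaf of lane_a's clip, rad: 0 empty, about 0.17 with the card between leaf and wall; it yields to +y and springs back. Its bead, 18 mm above the slot floor, reaches to y = -0.5 mm when empty and grips the card.
- lane_b: The like roller lane for the two orange-and-white cartons (66 mm between its rails), fixed; origin, axes and clip as lane_a. Not to be used: its clip stays empty.
- slides_1_centre (a point): Centre of the front blue-and-white carton of lane_a: 56 mm wide (its x, across the lane), 80 mm long (its y, along the lane), 60 mm high (z), about 0.2 kg. In the lane it tilts with the rollers by 0.1745 rad; at the stop its centre is 34 mm behind and 70 mm above the lane's origin. The next one touches it behind: grasp it across its 56 mm, above the rails.
- slides_2_centre (a point): Centre of the second carton of lane_a, the same as slides_1; it rolls to the front when slides_1 is lifted off.
- slides_3_centre (a point): Centre of the last carton of lane_a, the same as slides_1; it ends at the front stop.
- swabs_1_centre (a point): Centre of the front orange-and-white carton in lane_b, 60 mm wide, 110 mm long (along the lane), 90 mm high; leave it alone.
- swabs_2_centre (a point): Centre of the second orange-and-white carton in lane_b, the same as swabs_1; leave it alone.
- tray_in (a point): Middle of the inner floor of the white tray, fixed; 142 mm along its x and 232 mm along its y inside, z up; walls 4 mm thick, 26 mm above the bench. Both cartons stand side by side in it, not stacked, each on its 56 x 80 mm base (upright).
- card_stand: Black stand in which the card stands loosely, fixed: 76 x 46 mm base, walls to 31 mm above the bench; origin under its middle, x along the slot. The slot's floor is 8 mm above the bench.
- card_centre (a point): Centre of the red reorder card, a stiff panel 50 mm wide (x), 6 mm thick (y), 95 mm high (z, upright in its stand), lower edge rounded, 0.03 kg; a white label on each face. Its centre is 47.5 mm above its lower edge. Seated in the clip its centre is 47.5 mm above the slot floor.
- slides_1: The front blue-and-white carton, origin at the centre of its underside (see slides_1_centre).
- slides_2: The second blue-and-white carton, origin at the centre of its underside.
- slides_3: The third blue-and-white carton, origin at the centre of its underside.
- card: The red card, origin at the middle of its lower edge.
- pot_agar: White pot with red cap, 62 mm across, 97 mm high, loose bystander; origin at the centre of its underside.
- beaker_c: Glass beaker, 63 mm across, 75 mm high, loose bystander; origin at the centre of its underside.
- timer_b: Blue bench timer, 62 x 62 x 18 mm, loose bystander; origin at the centre of its underside.

How it is judged:
On the way, in this order (a step that is already met when the one before it is completed fails the run):
1. the first carton stands upright and released in the tray and the second has rolled to the front stop (x of slides_1_centre in the frame of tray_in between -0.066 and 0.066 m and y of slides_1_centre in the frame of tray_in between -0.111 and 0.111 m and z of slides_1_centre in the frame of tray_in between 0.024 and 0.035 m and angle between slides_1_centre's own z axis and vertical below 0.1 rad and contact force between the fingers and slides_1 below 0.1 N and linear speed of each of slides_1, slides_2 below 0.03 m/s and x of slides_2_centre in the frame of lane_a between 0.026 and 0.042 m and y of slides_2_centre in the frame of lane_a between -0.012 and 0.012 m and z of slides_2_centre in the frame of lane_a between 0.062 and 0.078 m), for 0.2 s.
2. the second carton also stands upright and released in the tray and the third has rolled to the front stop (x of slides_1_centre in the frame of tray_in between -0.066 and 0.066 m and y of slides_1_centre in the frame of tray_in between -0.111 and 0.111 m and z of slides_1_centre in the frame of tray_in between 0.024 and 0.035 m and angle between each of slides_1_centre, slides_2_centre's own z axis and vertical below 0.1 rad and contact force between the fingers and slides_1 below 0.1 N and linear speed of each of slides_1, slides_2, slides_3 below 0.03 m/s and x of slides_2_centre in the frame of tray_in between -0.066 and 0.066 m and y of slides_2_centre in the frame of tray_in between -0.111 and 0.111 m and z of slides_2_centre in the frame of tray_in between 0.024 and 0.035 m and contact force between the fingers and slides_2 below 0.1 N and x of slides_3_centre in the frame of lane_a between 0.026 and 0.042 m and y of slides_3_centre in the frame of lane_a between -0.012 and 0.012 m and z of slides_3_centre in the frame of lane_a between 0.062 and 0.078 m), for 0.2 s.
3. the red card is pushed home in the clip of that lane (x of card_centre in the frame of lane_a_slot between -0.008 and 0.008 m and y of card_centre in the frame of lane_a_slot between -0.005 and 0.005 m and z of card_centre in the frame of lane_a_slot below 0.0505 m and angle between card_centre's own z axis and vertical below 0.1 rad and value of joint lane_a_clip above 0.06 rad and linear speed of card below 0.03 m/s), for 0.2 s.
At the end, for the whole second after the job is handed in: Blue cartons 1 and 2 stand upright (0.1 rad) on the tray floor, released, at rest; carton 3 rests at the front stop of lane_a (8 mm); the red card stands upright (0.1 rad) between wall and leaf of lane_a's clip, its lower edge within 3 mm of the slot floor (all of step 2 and all of step 3); the robot touches nothing.
It fails at once if a carton falls freely (faster than 0.7 m/s while nothing touches it) ((contact force between anything else and slides_1 below 0.05 N and linear speed of slides_1 above 0.7 m/s) or (contact force between anything else and slides_2 below 0.05 N and linear speed of slides_2 above 0.7 m/s) or (contact force between anything else and slides_3 below 0.05 N and linear speed of slides_3 above 0.7 m/s)).
It fails at once if an orange-and-white carton is shifted by more than 20 mm (distance of any of swabs_1_centre, swabs_2_centre from where it was at the start of the episode above 0.02 m).
It fails at once if the pot, beaker or timer is shifted by more than 30 mm or tipped (distance of any of pot_agar, beaker_c, timer_b from where it was at the start of the episode above 0.03 m or angle between any of pot_agar, beaker_c, timer_b's own z axis and vertical above 0.4 rad).
It also fails if it takes over 67 s, if anything falls off the work surface, if the arm or the gripper's body presses on something with over 40 N, if the wrist force passes 120 N, or if a joint passes its speed limit or range.

ROBOT

A 7-joint arm with a two-finger parallel gripper is mounted at the origin on a cart in front of the work surface, level with it; the furniture and walls round the work are solid. World frame = base frame: x ahead of the robot, y to its left, z up, the work surface at z = 0. Lengths are in m, angles in rad, forces in N, time in s.
With the tool pointing down it reaches from about 0.425 to 0.875 m from the base axis. Payload 4.7 kg.
Tool frame: the origin (TCP) lies at the very end of the fingers, on their centre line; the grasp point (between the pads) lies 19 mm behind it; z points along the fingers, y is the line along which they close (so a half turn about z gives the same grasp; the last joint's range is limited). The gripper opens to 85 mm and grips with 20 to 120 N. Pads are 22 mm wide; open, the fingers measure 114 mm over their backs; the gripper's body (76 mm by 85 mm) begins 54 mm behind the grasp point. The pads swing forward as they close: fully open they stand 13 mm farther back than shut.
Start: joints at [1.188, 0.321, -0.07, 1.45, 0.023, 1.371, -0.057], TCP at [0.251, -0.6, 0.231] pointing down, gripper open.
Joint ranges: [-2.86, 2.86], [-0.3, 2.09], [-1.38, 1.24], [0.06, 2.45], [-1.56, 4.7], [0.09, 2.05], [-2.69, 2.69]. Speed limits (rad/s): [2.57, 2.57, 3.14, 3.14, 3.14, 3.14, 3.14].

INTERFACE

Orientations are given as [roll, pitch, yaw] about the fixed x, y, z axes, in that order (R = Rz(yaw) Ry(pitch) Rx(roll)).
In Python, from rig import arm gives the robot as it stands.
- The arm moves only by the tool servo_tool, never from a script. Its argument "plan" is text: rows parted by semicolons, each of 5 numbers parted by spaces: the shift along the tool's x, y, z in units of 50 mm (1.0 is 50 mm), then the turn about the tool's z in units of 5 degrees (1.0 is 5 degrees), then the opening, from 0 (shut) to 1 (fully open). A call has 1 to 12 rows; each row shifts and turns the commanded pose from where the row before left it, along the tool's axes as they then stand; what a row does not reach is not made up. A row lasts 1/10 s, in which the tool goes at most 50 mm and 8.59 degrees, less where a joint would pass 70% of its speed; a pose out of reach is approached as far as the arm can. A call is refused whole if a number of a shift passes 1 or a number of a turn 1, either way. A call with a gripper value outside its range is refused whole. The fingers move at their own pace and stop on an object; the grip force is fixed at half the most. Time passes only in rows, so rows that do not move let the fingers close. It gives the time, the measured TCP pose, the force, the opening and the grip force at its end, in the units of the state.
- arm.get_obs(): the state, without advancing time (a new reading comes with each control period).
- arm.grab_frame(name): name is "scene" or "top" or "wrist"; returns a dict with "color" (384x512x3 uint8, red, green, blue), "depth" (384x512 float32, m along the optical axis (not along the pixel's ray), 0 where there is no reading), "mtx" (3x3 intrinsics, pixels), "k1" (the pictures are not rectified: a ray, as slopes to the right and down, at radius r is drawn at 1 + k1 r^2 times it, then the intrinsics apply), "extrinsics" (4x4, takes a point from camera to world coordinates); the wrist camera has in their place "T_tool_cam" (4x4, takes a point from camera to tool coordinates, whose origin is the TCP and whose axes are the flange's). Camera axes: x right, y down, z forward; pixel columns grow to the right and rows downward; lengths in m; the calibration is good to about 2 mm. A picture is of the moment at which its call begins: read the wrist's pose just before it.
- arm.hand_in(): hands the job in; it is judged then, once.
The state is a dict: "time": time; "joint_pos": joint angles; "joint_velocities": joint speeds; "joint_torque": joint torques, N m; "tool_pos": TCP position; "tool_rot": TCP orientation; "force": force on the tool from outside, world axes, zero at the start; "wrist_torque": the same for the moment, N m; "opening": finger opening in m; "finger_force": force on a finger pad.
Only numpy, scipy, OpenCV 4.12 (cv2) and the standard library are available. Lean on these libraries where they do the work, as an engineer would, in place of code of your own. Each camera call takes 0.05 s, during which the arm holds its last target. There are 200 camera calls.

## Working session

There is one attempt and no reset: what is moved stays moved. The work goes in short steps, Python scripts to look and compute and a tool call to move; the robot and the scene stay as the last step left them, time stands still between calls to the robot, and variables do not carry over. Pictures are saved under pics/ and viewed, at most 10 in all, crops included, and the job is handed in when it is done.

Besides the shell and the picture viewer there is one more tool, called after ">>>" as name(argument=value, ...) on one line, values as JSON. servo_tool: Moves the arm, as the interface text tells. Its arguments: {"type":"object","properties":{"plan":{"type":"string"}},"required":["plan"]}

```bash
mkdir -p pics; cat > h.py <<'E'
import numpy as np, cv2, pickle
from rig import arm
from scipy.spatial.transform import Rotation as R
def grab(name):
    o=arm.get_obs(); f=arm.grab_frame(name)
    if 'extrinsics' not in f:
        T=np.eye(4); T[:3,:3]=R.from_euler('xyz',o['tool_rot']).as_matrix(); T[:3,3]=o['tool_pos']
        f['extrinsics']=T@f['T_tool_cam']
    return f
def save(f,n): cv2.imwrite(f'pics/{n}.png',f['color'][...,::-1]); pickle.dump(f,open(f'pics/{n}.pkl','wb'))
def cloud(f):
    d=f['depth']; v,u=np.mgrid[:d.shape[0],:d.shape[1]]
    m=f['mtx']; x=(u-m[0,2])/m[0,0]; y=(v-m[1,2])/m[1,1]; k=f['k1']
    a,b=x.copy(),y.copy()
    for _ in range(8):
        s=1+k*(a*a+b*b); a,b=x/s,y/s
    P=np.stack([a*d,b*d,d],-1); E=f['extrinsics']
    P=P@E[:3,:3].T+E[:3,3]; P[d==0]=np.nan
    return P
E
python3 - <<'E'
from h import *
print(arm.get_obs())
for n in('top','scene'):
    f=grab(n); save(f,n+'0'); print(n,f['extrinsics'][:3,3],f['k1'])
E
```

```text
{'time': 0.0, 'joint_pos': array([ 1.18810661,  0.32184818, -0.07011336,  1.45169858,  0.02258339,
        1.3708085 , -0.05694248]), 'joint_velocities': array([ 0.00168367,  0.00133287,  0.00021774,  0.00257487,  0.00094042,
        0.0017525 , -0.0012614 ]), 'joint_torque': array([ 9.08049060e-05, -4.93573737e+01, -3.81659986e-01, -3.14331722e+01,
        1.31773987e-02,  1.13827205e-02,  9.68741972e-06]), 'tool_pos': array([ 0.25096029, -0.59899795,  0.23019554]), 'tool_rot': array([-3.13961885e+00,  7.48264342e-05,  3.96802257e-01]), 'force': array([ 0.34111664, -0.11694472,  0.53809229]), 'wrist_torque': array([-0.00640086, -0.00113422,  0.02515075]), 'finger_force': 0.0, 'opening': 0.08529503128993092}
top [0.36410076 0.00334382 1.08633346] -0.006376181227430808
scene [-0.36528963  0.82498173  0.88472481] -0.20535705189338746
```

View pics/top0.png

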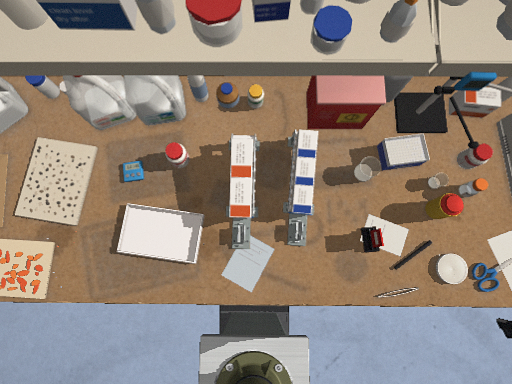

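View pics/scene0.png

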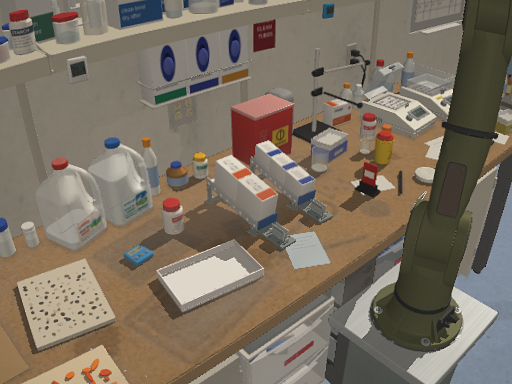

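The top view shows the blue lane at about (303,185) with its clip at (297,232). The orange lane is at (241,190), the tray at (160,234), the card stand at (372,238), the pot at (176,153), the timer at (133,171) and the beaker at (366,169). I'll enlarge for precision.

```bash
python3 - <<'E'
from h import *
f=pickle.load(open('pics/top0.pkl','rb')); c=f['color'][...,::-1]
a=cv2.resize(c[120:260,225:325],None,fx=4,fy=4,interpolation=cv2.INTER_CUBIC)
b=cv2.resize(c[200:270,340:440],None,fx=4,fy=4,interpolation=cv2.INTER_CUBIC)
t=cv2.resize(c[195:275,105:215],None,fx=3.6363,fy=3.5,interpolation=cv2.INTER_CUBIC)[:280,:400]
cv2.imwrite('pics/crop1.png',np.hstack([a,np.vstack([b,t])]))
P=cloud(f)
for u,v in [(297,140),(312,140),(292,205),(312,205),(303,210),(303,135),(297,232),(160,234),(372,238),(176,153),(366,169),(241,190)]:
    print(u,v,P[v,u].round(4))
# blue cartons: tops
m=(P[...,2]>.05)&(P[...,2]<.2); m[:, :283]=0; m[:,325:]=0; m[:128]=0;m[215:]=0
for v in range(130,216,8):
    us=np.where(m[v])[0]
    if len(us): print(v,us.min(),us.max(),P[v,us.min()].round(3),P[v,us.max()].round(3))
hsv=cv2.cvtColor(f['color'],cv2.COLOR_RGB2HSV)
r=((hsv[...,0]<8)|(hsv[...,0]>172))&(hsv[...,1]>150)&(hsv[...,2]>80); r[:200]=0;r[:,:340]=0;r[260:]=0;r[:,400:]=0
Q=P[r]; Q=Q[np.isfinite(Q[:,0])]; print(len(Q),Q.min(0),Q.max(0)); H=Q[Q[:,2]>.09];print(H.round(3))
E
```

```text
297 140 [ 0.7127 -0.1206  0.1165]
312 140 [ 0.708  -0.1619  0.1302]
292 205 [ 0.5251 -0.106   0.0905]
312 205 [ 0.5397 -0.1782  0.0029]
303 210 [ 0.5101 -0.1367  0.0953]
303 135 [ 0.7231 -0.1364  0.1299]
297 232 [ 0.4526 -0.1262  0.0324]
160 234 [0.4454 0.2943 0.0023]
372 238 [ 0.436  -0.3473  0.0391]
176 153 [0.6773 0.2352 0.0981]
366 169 [ 0.6574 -0.3535  0.0024]
241 190 [0.5593 0.0398 0.1344]
130 294 314 [ 0.758 -0.117  0.079] [ 0.737 -0.168  0.134]
138 292 317 [ 0.74  -0.113  0.058] [ 0.74  -0.189  0.061]
146 293 316 [ 0.708 -0.113  0.077] [ 0.691 -0.174  0.126]
154 292 315 [ 0.687 -0.112  0.062] [ 0.668 -0.17   0.124]
162 291 314 [ 0.665 -0.109  0.051] [ 0.645 -0.168  0.12 ]
170 291 314 [ 0.636 -0.108  0.064] [ 0.624 -0.168  0.113]
178 290 313 [ 0.614 -0.105  0.052] [ 0.601 -0.165  0.111]
186 290 312 [ 0.589 -0.105  0.054] [ 0.577 -0.162  0.109]
194 289 312 [ 0.565 -0.102  0.051] [ 0.555 -0.162  0.105]
202 291 311 [ 0.539 -0.107  0.058] [ 0.533 -0.16   0.097]
210 291 310 [ 0.513 -0.105  0.074] [ 0.51  -0.156  0.096]
30 [ 0.41254989 -0.35570208  0.09938804] [ 0.45676376 -0.34632878  0.10676466]
[[ 0.457 -0.346  0.105]
 [ 0.457 -0.349  0.104]
 [ 0.454 -0.347  0.102]
 [ 0.454 -0.349  0.103]
 [ 0.451 -0.349  0.105]
 [ 0.448 -0.349  0.103]
 [ 0.446 -0.348  0.104]
 [ 0.446 -0.351  0.105]
 [ 0.443 -0.348  0.104]
 [ 0.443 -0.352  0.103]
 [ 0.44  -0.349  0.102]
 [ 0.44  -0.353  0.099]
 [ 0.437 -0.349  0.101]
 [ 0.437 -0.351  0.104]
 [ 0.435 -0.352  0.099]
 [ 0.432 -0.351  0.103]
 [ 0.432 -0.353  0.104]
 [ 0.429 -0.35   0.105]
 [ 0.429 -0.354  0.101]
 [ 0.426 -0.349  0.107]
 [ 0.426 -0.354  0.1  ]
 [ 0.423 -0.35   0.105]
 [ 0.423 -0.352  0.107]
 [ 0.421 -0.35   0.104]
 [ 0.421 -0.353  0.102]
 [ 0.418 -0.352  0.106]
 [ 0.415 -0.352  0.104]
 [ 0.415 -0.355  0.104]
 [ 0.413 -0.353  0.102]
 [ 0.413 -0.356  0.101]]
```

View pics/crop1.png

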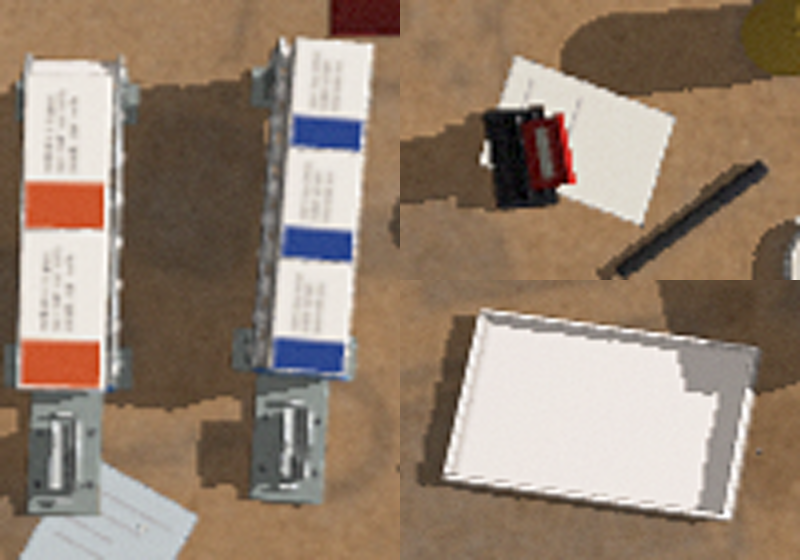

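>>> servo_tool(plan="0 0 0 0.93 1;0 0 0 0.93 1;0 0 0 0.93 1;0 0 0 0.93 1;0 0 0 0.93 1;0 0 0 0.93 1")

```text
time: 0.7
tool_pos: [0.2511, -0.5992, 0.2306]
tool_rot: [-3.141, 0.001, -0.093]
force: [-0.4, -0.4, 0.7]
opening: 0.0852
finger_force: 0.0
```

>>> servo_tool(plan="0.2 -0.4 0 0 1;0.37 -0.9 -0.04 0 1;0.37 -0.9 -0.04 0 1;0.37 -0.9 -0.04 0 1;0.37 -0.9 -0.04 0 1;0.37 -0.9 -0.04 0 1;0.37 -0.9 -0.04 0 1;0.37 -0.9 -0.04 0 1;0.37 -0.9 -0.04 0 1;0.37 -0.9 -0.04 0 1;0.37 -0.9 -0.04 0 1;0.2 -0.41 0 0 1")

```text
time: 1.9
tool_pos: [0.501, -0.1239, 0.2516]
tool_rot: [-3.14, -0.001, -0.084]
force: [-0.1, -0.5, 0.2]
opening: 0.0855
finger_force: 0.0
```

```bash
python3 - <<'E'
from h import *
o=arm.get_obs(); print(o['time'],o['tool_pos'],o['tool_rot'])
f=grab('wrist'); save(f,'w1'); P=cloud(f)
f['P']=P
cv2.imwrite('pics/w1.png',cv2.resize(f['color'][...,::-1],(800,600)))
print(f['T_tool_cam'].round(3))
# tops of cartons from wrist/top combined: blue-lane top plane height = 0.034+~.061/cos+ ...
for n,Q in(('top',cloud(pickle.load(open('pics/top0.pkl','rb')))),('wrist',P)):
    Q=Q.reshape(-1,3); Q=Q[np.isfinite(Q[:,0])]
    s=Q[(abs(Q[:,1]+.135)<.045)&(Q[:,0]>.49)&(Q[:,0]<.8)&(Q[:,2]>.092+.17*(Q[:,0]-.51)-.008)&(Q[:,2]<.16)]
    ps=np.linalg.lstsq(np.c_[s[:,:2],np.ones(len(s))],s[:,2],rcond=None)[0]
    r=cv2.minAreaRect(s[:,:2].astype(np.float32)); print(n,len(s),ps.round(4),r,cv2.boxPoints(r).round(3).tolist())
E
```

```text
1.9 [ 0.50104957 -0.1239246   0.2515888 ] [-3.13996983e+00 -9.45700257e-04 -8.36152538e-02]
[[ 0.001 -0.946 -0.325  0.084]
 [ 1.     0.     0.     0.001]
 [-0.    -0.325  0.946 -0.143]
 [ 0.     0.     0.     1.   ]]
top 1658 [ 0.1752 -0.0237  0.0023] ((0.6509429216384888, -0.143233984708786), (0.05576501041650772, 0.29796937108039856), 85.49868774414062) [[0.5, -0.1589999943971634], [0.796999990940094, -0.18299999833106995], [0.8019999861717224, -0.12700000405311584], [0.5049999952316284, -0.10400000214576721]]
wrist 10343 [ 0.1774 -0.012   0.0034] ((0.5783374309539795, -0.14087647199630737), (0.05619103088974953, 0.15183138847351074), 85.64401245117188) [[0.5009999871253967, -0.16300000250339508], [0.6520000100135803, -0.17499999701976776], [0.656000018119812, -0.11900000274181366], [0.5049999952316284, -0.10700000077486038]]
```

View pics/w1.png

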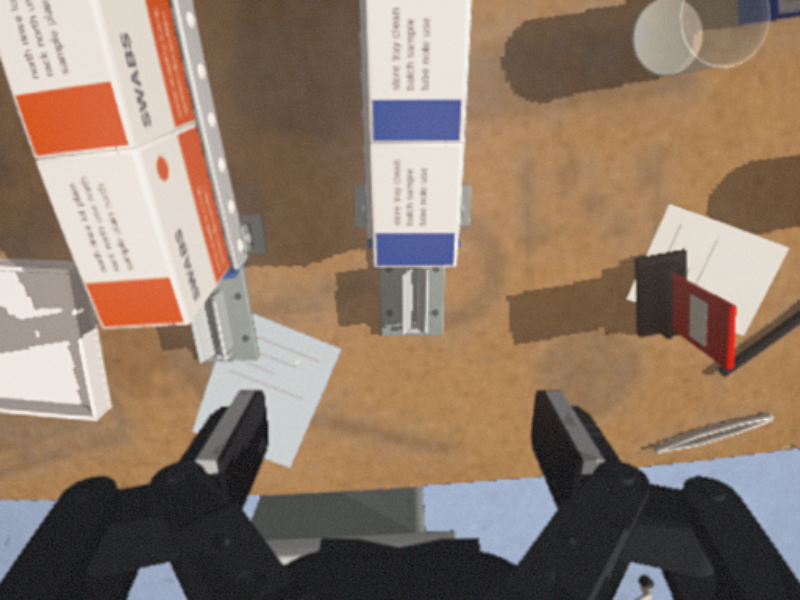

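The wrist view puts the front carton's top front edge at about y=265 between x=375 and x=458. The clip is at (412,300), and the card leans right of its stand at (705,320). Next I'll descend onto the carton and grip it.

>>> servo_tool(plan="0.45 0.1 0.1 0 1;0.45 0.1 0.6 0 1;0 0 0.8 0 1;0 0 0.8 0 1;0 0 0.8 0 1;0 0 0.5 0 1;0 0 0.23 0 1;0 0 0 0 0.3;0 0 0 0 0.3;0 0 0 0 0.3;0 0 0 0 0.3;0 0 0 0 0.3")

```text
time: 3.15
tool_pos: [0.5448, -0.141, 0.0619]
tool_rot: [-3.14, -0.002, -0.088]
force: [-1.2, 5.4, 1.2]
opening: 0.0541
finger_force: 64.0
```

>>> servo_tool(plan="-0.04 0 -0.2 0 0.3;-0.08 0 -0.4 0 0.3;-0.1 0 -0.5 0 0.3;-0.12 0 -0.6 0 0.3;-0.12 0 -0.7 0 0.3;-0.12 0 -0.7 0 0.3;0 0 -0.5 0 0.3;0 0 -0.2 0 0.3;0 0 0 0 0.3;0 0 0 0 0.3;0 0 0 0 0.3")

```text
time: 4.25
tool_pos: [0.5137, -0.1407, 0.248]
tool_rot: [-3.141, 0.003, -0.09]
force: [0.3, -0.0, -3.0]
opening: 0.0541
finger_force: 66.5
```

```bash
python3 - <<'E'
from h import *
f=grab('scene'); save(f,'s1'); t=grab('top'); save(t,'t1')
a=cv2.resize(f['color'][100:300,130:340,::-1],(630,600)); cv2.imwrite('pics/s1c.png',a)
P=cloud(t)
T=pickle.load(open('pics/top0.pkl','rb'));P0=cloud(T).reshape(-1,3);P0=P0[np.isfinite(P0[:,0])]
# tray: rim points z .02-.032
s=P0[(P0[:,2]>.018)&(P0[:,2]<.032)&(P0[:,0]>.35)&(P0[:,0]<.56)&(P0[:,1]>.14)&(P0[:,1]<.45)]
r=cv2.minAreaRect(s[:,:2].astype(np.float32)); print(len(s),r,cv2.boxPoints(r).tolist())
E
```

```text
404 ((0.4493696391582489, 0.2901723384857178), (0.24162425100803375, 0.15009166300296783), 82.37818908691406) [[0.3589630722999573, 0.1803811937570572], [0.5077286958694458, 0.16047395765781403], [0.5397762060165405, 0.39996349811553955], [0.391010582447052, 0.4198707342147827]]
```

View pics/s1c.png

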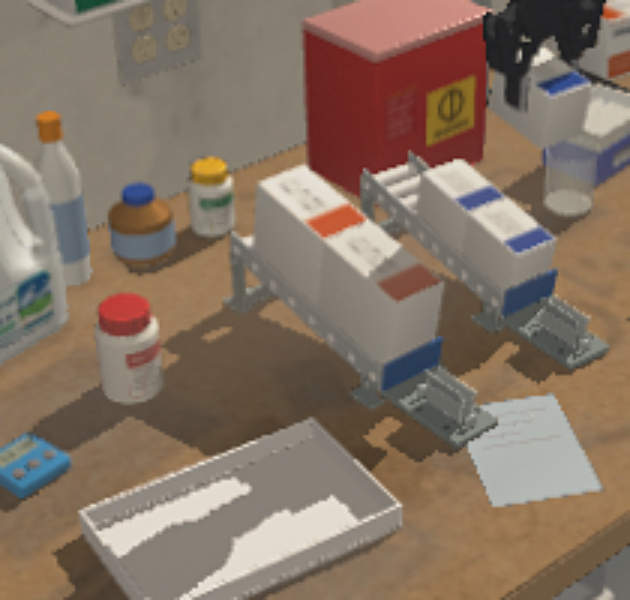

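Lane A now holds two cartons, the next one at its stop, and the first hangs in the gripper. The tray is empty at about (240,520) in this crop. Next is the move over the tray.

>>> servo_tool(plan="-0.11 -0.43 0 0.5 0.3;-0.22 -0.85 0 0 0.3;-0.22 -0.85 0 0 0.3;-0.22 -0.85 0 0 0.3;-0.22 -0.85 0 0 0.3;-0.22 -0.85 0 0 0.3;-0.22 -0.85 0 0 0.3;-0.22 -0.85 0 0 0.3;-0.22 -0.85 0 0 0.3;-0.22 -0.85 0 0 0.3;-0.22 -0.85 0 0 0.3;-0.11 -0.43 0 0 0.3")

```text
time: 5.55
tool_pos: [0.4537, 0.3433, 0.2491]
tool_rot: [-3.14, 0.002, -0.129]
force: [0.0, 0.0, -1.6]
opening: 0.0542
finger_force: 66.5
```

>>> servo_tool(plan="0 0 0.5 0 0.3;0 0 0.8 0 0.3;0 0 0.8 0 0.3;0 0 0.8 0 0.3;0 0 0.6 0 0.3;0 0 0.4 0 0.3;0 0 0.2 0 0.3;0 0 0 0 0.3;0 0 0 0 0.3")

```text
time: 6.45
tool_pos: [0.4565, 0.3395, 0.0455]
tool_rot: [-3.141, -0.001, -0.134]
force: [-0.2, 0.4, -1.3]
opening: 0.0542
finger_force: 66.6
```

Lower gently; touch is expected at about 0.031 and flat at about 0.025.

>>> servo_tool(plan="0 0 0.15 0 0.3;0 0 0.1 0 0.3;0 0 0.05 0 0.3;0 0 0.05 0 0.3;0 0 0 0 0.3;0 0 0 0 0.3")

```text
time: 7.05
tool_pos: [0.4585, 0.3389, 0.0303]
tool_rot: [3.141, -0.004, -0.134]
force: [-0.9, -4.5, 15.4]
opening: 0.054
finger_force: 68.7
```

>>> servo_tool(plan="0 0 0.03 0 0.3;0 0 0.03 0 0.3;0 0 0 0 0.3")

```text
time: 7.35
tool_pos: [0.4604, 0.3387, 0.0287]
tool_rot: [-3.141, -0.008, -0.135]
force: [1.2, -6.7, 21.0]
opening: 0.0544
finger_force: 69.9
```

>>> servo_tool(plan="0 0 0.04 0 0.3;0 0 0.04 0 0.3;0 0 0 0 0.3;0 0 0 0 0.3")

```text
time: 7.75
tool_pos: [0.4634, 0.3383, 0.0259]
tool_rot: [-3.14, -0.012, -0.136]
force: [4.4, -8.2, 23.9]
opening: 0.0545
finger_force: 71.2
```

```bash
python3 - <<'E'
from h import *
f=grab('scene'); save(f,'s2')
a=cv2.resize(f['color'][180:330,130:300,::-1],(680,600)); cv2.imwrite('pics/s2c.png',a)
E
```

```text
(no output)
```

View pics/s2c.png

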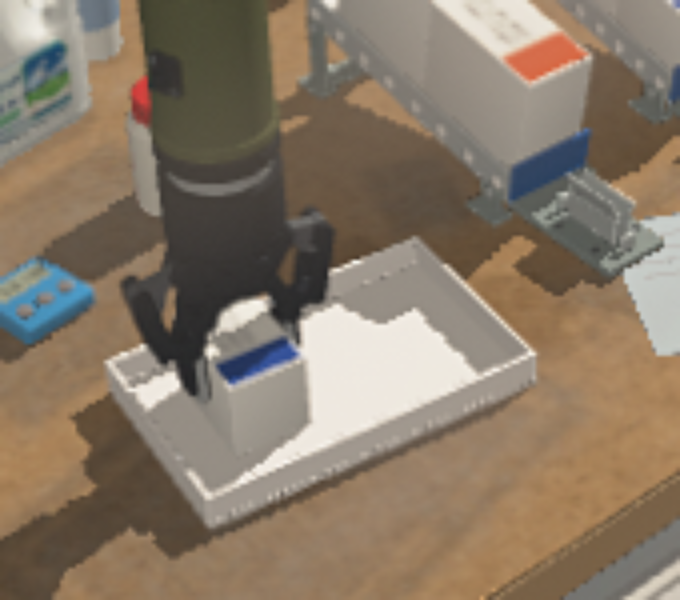

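The carton is on the tray floor at about (265,380) and nearly flat. One small press more, then release and rise.

>>> servo_tool(plan="0 0 0.03 0 0.3;0 0 0 0 0.3;0 0 0 0 0.85;0 0 0 0 0.85;0 0 0 0 0.85;0 0 0 0 0.85;0 0 -0.3 0 0.85;0 0 -0.7 0 0.85;0 0 -0.9 0 0.85;0 0 -0.9 0 0.85;0 0 -0.9 0 1;0 0 -0.5 0 1")

```text
time: 9.0
tool_pos: [0.4566, 0.3405, 0.2339]
tool_rot: [-3.138, -0.005, -0.133]
force: [0.6, 0.1, -1.3]
opening: 0.0855
finger_force: 0.0
```

```bash
python3 - <<'E'
from h import *
f=grab('top'); save(f,'t2'); P=cloud(f).reshape(-1,3); P=P[np.isfinite(P[:,0])]
w=grab('wrist'); save(w,'w2'); W=cloud(w).reshape(-1,3); W=W[np.isfinite(W[:,0])]
for Q in(P,W):
    s=Q[(Q[:,2]>.05)&(Q[:,2]<.075)&(abs(Q[:,0]-.455)<.065)&(abs(Q[:,1]-.34)<.06)]
    print(len(s))
    if len(s)>20:
        r=cv2.minAreaRect(s[:,:2].astype(np.float32)); print(r, np.percentile(s[:,2],[2,50,98]), np.linalg.lstsq(np.c_[s[:,:2],np.ones(len(s))],s[:,2],rcond=None)[0])
s=P[(abs(P[:,1]+.135)<.045)&(P[:,0]>.48)&(P[:,0]<.8)&(P[:,2]>.09+.17*(P[:,0]-.51)-.008)&(P[:,2]<.16)]
r=cv2.minAreaRect(s[:,:2].astype(np.float32)); print(cv2.boxPoints(r).tolist()); print(arm.get_obs()['tool_pos'])
E
```

```text
466
((0.46384161710739136, 0.33998212218284607), (0.05631330609321594, 0.08019764721393585), 81.94345092773438) [0.05382188 0.06471235 0.06858707] [0.0083497  0.06245929 0.03951052]
3786
((0.46484071016311646, 0.33742839097976685), (0.055563222616910934, 0.07962225377559662), 82.38862609863281) [0.06087532 0.06522202 0.06671639] [-0.01614959  0.00461472  0.07097434]
[[0.5004079341888428, -0.15925928950309753], [0.797061562538147, -0.18258723616600037], [0.8014395236968994, -0.12691381573677063], [0.5047858953475952, -0.1035858690738678]]
[0.45748758 0.34109891 0.23426366]
```

Carton 1 stands flat in the tray (top z 0.065 m, level), and carton 2 is at the stop. Now for carton 2.

>>> servo_tool(plan="0.14 0.43 0 0 1;0.27 0.85 0 0 1;0.27 0.85 0 0 1;0.27 0.85 0 0 1;0.27 0.85 0 0 1;0.27 0.85 0 0 1;0.27 0.85 0 0 1;0.27 0.85 0 0 1;0.27 0.85 0 0 1;0.27 0.85 0 0 1;0.27 0.85 0 0 1;0.14 0.43 0 0 1")

```text
time: 10.3
tool_pos: [0.5404, -0.1495, 0.2278]
tool_rot: [3.14, 0.002, -0.139]
force: [0.0, 0.0, 0.0]
opening: 0.0852
finger_force: 0.0
```

>>> servo_tool(plan="0 0 0 -0.55 1;0 0 0 0 1;0 0 0 0 1")

```text
time: 10.6
tool_pos: [0.541, -0.1437, 0.2283]
tool_rot: [-3.141, 0.001, -0.086]
force: [0.6, 1.0, 0.0]
opening: 0.0854
finger_force: 0.0
```

>>> servo_tool(plan="0.1 -0.08 0.5 0 1;0 0 0.8 0 1;0 0 0.8 0 1;0 0 0.7 0 1;0 0 0.4 0 1;0 0 0.12 0 1;0 0 0 0 0.3;0 0 0 0 0.3;0 0 0 0 0.3;0 0 0 0 0.3;0 0 0 0 0.3;0 0 0 0 0.3")

```text
time: 11.8
tool_pos: [0.5481, -0.1408, 0.0648]
tool_rot: [3.141, -0.003, -0.085]
force: [-1.5, 1.6, 7.1]
opening: 0.0545
finger_force: 63.9
```

>>> servo_tool(plan="-0.04 0 -0.2 0 0.3;-0.08 0 -0.4 0 0.3;-0.1 0 -0.5 0 0.3;-0.12 0 -0.6 0 0.3;-0.12 0 -0.7 0 0.3;-0.12 0 -0.7 0 0.3;0 0 -0.5 0 0.3;0 0 -0.2 0 0.3;0 0 0 0 0.3;0 0 0 0 0.3;0 0 0 0 0.3")

```text
time: 12.9
tool_pos: [0.5167, -0.1385, 0.2508]
tool_rot: [-3.141, 0.003, -0.086]
force: [0.6, 0.2, -2.1]
opening: 0.0546
finger_force: 64.8
```

>>> servo_tool(plan="-0.12 -0.33 0 0.55 0.3;-0.23 -0.66 0 0 0.3;-0.23 -0.66 0 0 0.3;-0.23 -0.66 0 0 0.3;-0.23 -0.66 0 0 0.3;-0.23 -0.66 0 0 0.3;-0.23 -0.66 0 0 0.3;-0.23 -0.66 0 0 0.3;-0.23 -0.66 0 0 0.3;-0.23 -0.66 0 0 0.3;-0.23 -0.66 0 0 0.3;-0.12 -0.33 0 0 0.3")

```text
time: 14.1
tool_pos: [0.4374, 0.2411, 0.2517]
tool_rot: [-3.141, 0.002, -0.129]
force: [0.7, -0.4, -2.1]
opening: 0.0542
finger_force: 64.8
```

>>> servo_tool(plan="0 0 0.5 0 0.3;0 0 0.8 0 0.3;0 0 0.8 0 0.3;0 0 0.8 0 0.3;0 0 0.6 0 0.3;0 0 0.35 0 0.3;0 0 0.2 0 0.3;0 0 0 0 0.3;0 0 0 0 0.3")

```text
time: 15.0
tool_pos: [0.4397, 0.2381, 0.0507]
tool_rot: [-3.141, -0.0, -0.134]
force: [-1.0, 0.5, -1.8]
opening: 0.0546
finger_force: 64.9
```

>>> servo_tool(plan="0 0 0.2 0 0.3;0 0 0.1 0 0.3;0 0 0.05 0 0.3;0 0 0.05 0 0.3;0 0 0.03 0 0.3;0 0 0.03 0 0.3;0 0 0.03 0 0.3;0 0 0 0 0.3")

```text
time: 15.8
tool_pos: [0.4456, 0.2372, 0.03]
tool_rot: [-3.141, -0.01, -0.135]
force: [4.1, -7.3, 19.0]
opening: 0.0542
finger_force: 68.7
```

>>> servo_tool(plan="0 0 0.03 0 0.3;0 0 0.03 0 0.3;0 0 0 0 0.3;0 0 0 0 0.8;0 0 0 0 0.8;0 0 0 0 0.8;0 0 0 0 0.8;0 0 -0.3 0 0.8;0 0 -0.7 0 0.8;0 0 -0.9 0 0.8;0 0 -0.9 0 0.8;0 0 -0.9 0 1")

```text
time: 17.0
tool_pos: [0.4388, 0.2382, 0.2104]
tool_rot: [-3.141, -0.0, -0.133]
force: [0.6, -0.3, 0.1]
opening: 0.0808
finger_force: 0.0
```

```bash
python3 - <<'E'
from h import *
f=grab('top'); save(f,'t3'); P=cloud(f).reshape(-1,3); P=P[np.isfinite(P[:,0])]
w=grab('wrist'); save(w,'w3'); W=cloud(w).reshape(-1,3); W=W[np.isfinite(W[:,0])]
for Q,c in((W,.24),(W,.34),(P,.34)):
    s=Q[(Q[:,2]>.05)&(Q[:,2]<.075)&(abs(Q[:,0]-.455)<.065)&(abs(Q[:,1]-c)<.048)]
    print(len(s))
    if len(s)>20:
        r=cv2.minAreaRect(s[:,:2].astype(np.float32)); print(r, np.percentile(s[:,2],[2,50,98]), np.linalg.lstsq(np.c_[s[:,:2],np.ones(len(s))],s[:,2],rcond=None)[0])
s=P[(abs(P[:,1]+.135)<.045)&(P[:,0]>.48)&(P[:,0]<.8)&(P[:,2]>.09+.17*(P[:,0]-.51)-.008)&(P[:,2]<.16)]
r=cv2.minAreaRect(s[:,:2].astype(np.float32)); print(cv2.boxPoints(r).tolist()); print(arm.get_obs()['tool_pos'])
E
```

```text
4150
((0.4443778395652771, 0.23639841377735138), (0.05558592081069946, 0.08011836558580399), 82.5084228515625) [0.06287765 0.06518277 0.06667713] [-0.01071892  0.00344732  0.06901953]
4266
((0.4642468988895416, 0.33738839626312256), (0.056258779019117355, 0.07977446913719177), 81.93480682373047) [0.05481212 0.06513764 0.06667302] [-0.0010651   0.04469155  0.05012936]
0
[[0.5008213520050049, -0.158828467130661], [0.7966355085372925, -0.18105459213256836], [0.8007948398590088, -0.1256965696811676], [0.5049806833267212, -0.10347044467926025]]
[0.44253182 0.24039411 0.21493323]
```

>>> servo_tool(plan="0.05 0.5 -0.35 0 1;0.1 0.9 -0.35 0 1;0.1 0.9 0 0 1;0.1 0.9 0 0 1;0.1 0.9 0 0 1;0.1 0.9 0 0 1;0.1 0.9 0 0 1;0.1 0.9 0 0 1;0.1 0.9 0 0 1;0.1 0.9 0 0 1;0.1 0.9 0 0 1;0.1 0.9 0 0 1")

```text
time: 18.3
tool_pos: [0.4268, -0.2864, 0.243]
tool_rot: [-3.141, -0.0, -0.133]
force: [1.6, 0.3, 0.3]
opening: 0.0857
finger_force: 0.0
```

>>> servo_tool(plan="0.1 0.8 0 0 1;0.05 0.44 0 0 1;0 0 0 -0.8 1;0 0 0 -0.8 1;0 0 0 -0.8 1;0 0 0 -0.8 1;0 0 0 0 1;0 0 0 0 1")

```text
time: 19.1
tool_pos: [0.4263, -0.3473, 0.2428]
tool_rot: [-3.141, 0.0, 0.144]
force: [-0.2, -0.5, -0.5]
opening: 0.0857
finger_force: 0.0
```

```bash
python3 - <<'E'
from h import *
o=arm.get_obs(); print(o['tool_pos'],o['tool_rot'])
w=grab('wrist'); save(w,'w4'); W=cloud(w); c=w['color']
f=pickle.load(open('pics/w1.pkl','rb')); P=cloud(f)
a=cv2.resize(f['color'][160:222,225:305,::-1],(400,310),interpolation=cv2.INTER_CUBIC)
m=(W[...,2]>.085)&(W[...,2]<.115)&(abs(W[...,0]-.435)<.05)&(abs(W[...,1]+.35)<.04)
v,u=np.where(m); print(u.min(),u.max(),v.min(),v.max()); u0,v0=int(u.mean()),int(v.mean())
b=cv2.resize(c[v0-40:v0+22,u0-40:u0+40,::-1],(400,310),interpolation=cv2.INTER_CUBIC); print(u0,v0)
cv2.imwrite('pics/crop2.png',np.hstack([a,b]))
s=W[m]; r=cv2.minAreaRect(s[:,:2].astype(np.float32)); print('card',r,cv2.boxPoints(r).round(4).tolist(),np.percentile(s[:,2],[5,50,95]))
t=s[s[:,2]>np.percentile(s[:,2],95)-.006]; r=cv2.minAreaRect(t[:,:2].astype(np.float32)); print('cardtop',len(t),r, t.mean(0))
Q=P.reshape(-1,3); Q=Q[np.isfinite(Q[:,0])]; Q=Q[(abs(Q[:,0]-.45)<.06)&(abs(Q[:,1]+.13)<.05)]
for lo,hi in((.004,.014),(.018,.03),(.03,.05)):
    s=Q[(Q[:,2]>lo)&(Q[:,2]<hi)]; print(lo,len(s)); 
    if len(s)>5: r=cv2.minAreaRect(s[:,:2].astype(np.float32)); print(r,cv2.boxPoints(r).round(4).tolist())
E
```

```text
[ 0.42627476 -0.34731063  0.24280142] [-3.14122281e+00  2.51446298e-05  1.44314196e-01]
259 267 141 193
262 166
card ((0.43600109219551086, -0.35382547974586487), (0.049902353435754776, 0.006057471502572298), 6.047446250915527) [[0.4108999967575073, -0.35339999198913574], [0.4115000069141388, -0.359499990940094], [0.4611000120639801, -0.35420000553131104], [0.46050000190734863, -0.3481999933719635]] [0.09415557 0.10340376 0.10473401]
cardtop 316 ((0.4360016882419586, -0.35383105278015137), (0.049902353435754776, 0.006046254653483629), 6.047446250915527) [ 0.43691744 -0.35365113  0.10345432]
0.004 1180
((0.44804784655570984, -0.13050636649131775), (0.05604121834039688, 0.06335767358541489), 85.26832580566406) [[0.4142000079154968, -0.155799999833107], [0.4772999882698059, -0.16099999845027924], [0.48190000653266907, -0.10520000010728836], [0.4187999963760376, -0.10000000149011612]]
0.018 73
((0.454304963350296, -0.13026544451713562), (0.010105441324412823, 0.05860524997115135), 86.2431640625) [[0.424699991941452, -0.13339999318122864], [0.4832000136375427, -0.1371999979019165], [0.4839000105857849, -0.12710000574588776], [0.4253999888896942, -0.12330000102519989]]
0.03 538
((0.4737725555896759, -0.13874085247516632), (0.033173106610774994, 0.08554109185934067), 69.67008972167969) [[0.4278999865055084, -0.13940000534057617], [0.5080999732017517, -0.16920000314712524], [0.519599974155426, -0.1379999965429306], [0.43939998745918274, -0.10830000042915344]]
```

View pics/crop2.png

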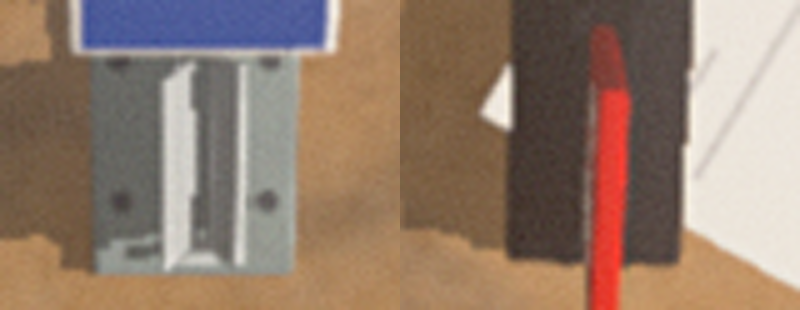

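The left crop shows the clip: its base spans x=93–297 with the slot opening around x=203. The right crop shows the red card's top edge running from (610,30) to (605,300), standing in its stand. Descend, close, and check the lip points.

>>> servo_tool(plan="0.18 0.15 0.3 0.44 1;0 0 0.7 0 1;0 0 0.8 0 1;0 0 0.8 0 1;0 0 0.6 0 1;0 0 0.38 0 1;0 0 0 0 1;0 0 0 0 1")

```text
time: 19.95
tool_pos: [0.4365, -0.3538, 0.0642]
tool_rot: [3.142, -0.0, 0.107]
force: [0.4, -0.3, 1.0]
opening: 0.0852
finger_force: 0.0
```

```bash
python3 - <<'E'
from h import *
O=np.array([.5142,-.1359]); a=-.0825; ex=np.array([np.cos(a),np.sin(a)]); ey=np.array([-ex[1],ex[0]])
for n in('w1','w4','t3'):
    f=pickle.load(open(f'pics/{n}.pkl','rb')); Q=cloud(f).reshape(-1,3); Q=Q[np.isfinite(Q[:,0])]
    d=Q[:,:2]-O; L=np.c_[d@ex,d@ey,Q[:,2]]
    b=L[(L[:,0]>-.12)&(L[:,0]<-.01)&(abs(L[:,1])<.05)]
    k=b[(b[:,2]>.004)&(b[:,2]<.014)&(b[:,0]<-.03)]
    if len(k)>20: print(n,'base x',np.percentile(b[b[:,2]>.004][:,0],[0,1]).round(4),'y',np.percentile(k[:,1],[1,99]).round(4))
    for x0 in(-.08,-.065,-.05,-.035):
        s=b[(abs(b[:,0]-x0)<.007)&(b[:,2]>.03)&(b[:,2]<.055)]
        if len(s)>3: print(x0,len(s),'lip y',s[:,1].min().round(4),s[:,1].max().round(4),'zmax',s[:,2].max().round(3), np.sort(s[s[:,2]>.036][:,1]).round(3)[::4])
    s=b[b[:,2]>.03];s=s[s[:,2]<.055];s=s[s[:,0]<-.02]
    if len(s): print('lip x range',np.percentile(s[:,0],[1,99]).round(4))
o=arm.get_obs(); print(o['tool_pos'],o['tool_rot'])
E
```

```text
w1 base x [-0.098  -0.0967] y [-0.0275  0.0277]
-0.08 81 lip y -0.0118 0.0087 zmax 0.047 [-0.012 -0.012 -0.01  -0.01  -0.009 -0.008  0.004  0.005  0.005  0.006
  0.007  0.009  0.009]
-0.065 142 lip y -0.0116 0.0087 zmax 0.047 [-0.012 -0.011 -0.011 -0.01  -0.01  -0.01  -0.009 -0.009 -0.008 -0.008
  0.004  0.004  0.004  0.005  0.005  0.006  0.006  0.006  0.007  0.007
  0.007  0.009  0.009]
-0.05 143 lip y -0.0113 0.0087 zmax 0.047 [-0.011 -0.011 -0.011 -0.01  -0.01  -0.009 -0.009 -0.009 -0.008  0.004
  0.004  0.004  0.005  0.005  0.006  0.006  0.006  0.008  0.008  0.008
  0.009  0.009]
-0.035 137 lip y -0.0111 0.0088 zmax 0.048 [-0.011 -0.011 -0.011 -0.01  -0.01  -0.009 -0.009 -0.009 -0.007  0.004
  0.004  0.004  0.005  0.005  0.006  0.006  0.008  0.008  0.008  0.009
  0.009]
lip x range [-0.0813 -0.0295]
w4 base x [-0.0994 -0.0974] y [-0.0287  0.0258]
-0.08 109 lip y -0.013 0.009 zmax 0.048 [-0.013 -0.012 -0.012 -0.011 -0.01  -0.009  0.003  0.003  0.004  0.005
  0.005  0.005  0.005  0.006  0.006  0.006  0.007  0.007  0.007  0.008
  0.009]
-0.065 216 lip y -0.0123 0.0098 zmax 0.047 [-0
[... 612 characters left out ...]
.047 [-0.013 -0.012 -0.012 -0.012 -0.011 -0.01  -0.009 -0.008  0.002  0.003
  0.004  0.004  0.004  0.004  0.005  0.005  0.005  0.005  0.005  0.006
  0.006  0.006  0.006  0.006  0.006  0.007  0.007  0.007  0.007  0.008
  0.008  0.009]
lip x range [-0.0801 -0.0309]
t3 base x [-0.0993 -0.0987] y [-0.0246  0.0311]
-0.08 19 lip y -0.0079 0.011 zmax 0.045 [-0.008 -0.004  0.011]
-0.065 23 lip y -0.0074 0.0119 zmax 0.047 [-0.007 -0.007  0.009  0.012]
-0.05 26 lip y -0.0087 0.0101 zmax 0.046 [-0.009 -0.006  0.009]
-0.035 18 lip y -0.0081 0.0111 zmax 0.046 [-0.008 -0.005  0.006  0.011]
lip x range [-0.0824 -0.0319]
[ 0.43654569 -0.35381521  0.06423472] [ 3.14157915e+00 -1.03207400e-04  1.06761885e-01]
```

>>> servo_tool(plan="0 0 0 0 0;0 0 0 0 0;0 0 0 0 0;0 0 0 0 0;0 0 0 0 0;0 0 0 0 0;0 0 0 0 0;0 0 0 0 0")

```text
time: 20.75
tool_pos: [0.4364, -0.354, 0.0641]
tool_rot: [3.141, -0.0, 0.107]
force: [-1.1, -0.4, 1.3]
opening: 0.0054
finger_force: 59.0
```

>>> servo_tool(plan="0 0 -0.2 0 0;0 0 -0.5 0 0;0 0 -0.6 0 0;0 0 -0.5 0 0;0 0 -0.2 0 0;0 0 0 0.7 0;0 0 0 0.7 0;0 0 0 0.77 0;0 0 0 0 0;0 0 0 0 0")

```text
time: 21.75
tool_pos: [0.436, -0.3535, 0.1633]
tool_rot: [-3.141, 0.001, -0.081]
force: [-0.7, -1.2, -1.2]
opening: 0.0052
finger_force: 58.8
```

```bash
python3 - <<'E'
from h import *
o=arm.get_obs(); print(o['tool_pos'],o['tool_rot'],o['opening'])
for n in('wrist','top'):
    w=grab(n); save(w,n+'5'); W=cloud(w)
    hsv=cv2.cvtColor(w['color'],cv2.COLOR_RGB2HSV)
    r=((hsv[...,0]<8)|(hsv[...,0]>172))&(hsv[...,1]>130)&(hsv[...,2]>70)
    s=W[r&(abs(W[...,0]-.435)<.06)&(abs(W[...,1]+.35)<.05)&(W[...,2]>.06)]; print(n,len(s))
    if len(s)>10:
        print(s.min(0).round(4),s.max(0).round(4)); rr=cv2.minAreaRect(s[:,:2].astype(np.float32)); print(rr,cv2.boxPoints(rr).round(4).tolist())
cv2.imwrite('pics/w5.png',cv2.resize(pickle.load(open('pics/wrist5.pkl','rb'))['color'][...,::-1],(640,480)))
E
```

```text
[ 0.436032   -0.35350438  0.1632875 ] [-3.14107541e+00  8.04349913e-04 -8.06140804e-02] 0.005215294724129706
wrist 2094
[ 0.4108 -0.3589  0.1123] [ 0.461  -0.3499  0.2046]
((0.435834139585495, -0.3546175956726074), (0.007495548110455275, 0.050367437303066254), 87.44416809082031) [[0.4104999899864197, -0.3571999967098236], [0.4607999920845032, -0.359499990940094], [0.4611999988555908, -0.35199999809265137], [0.4108000099658966, -0.3497999906539917]]
top 65
[ 0.4104 -0.3517  0.1155] [ 0.479  -0.3195  0.4943]
((0.4440336525440216, -0.3369533121585846), (0.07159215211868286, 0.011391250416636467), 24.194828033447266) [[0.4090000092983246, -0.3463999927043915], [0.41370001435279846, -0.35679998993873596], [0.4790000021457672, -0.32749998569488525], [0.47440001368522644, -0.31709998846054077]]
```

View pics/w5.png

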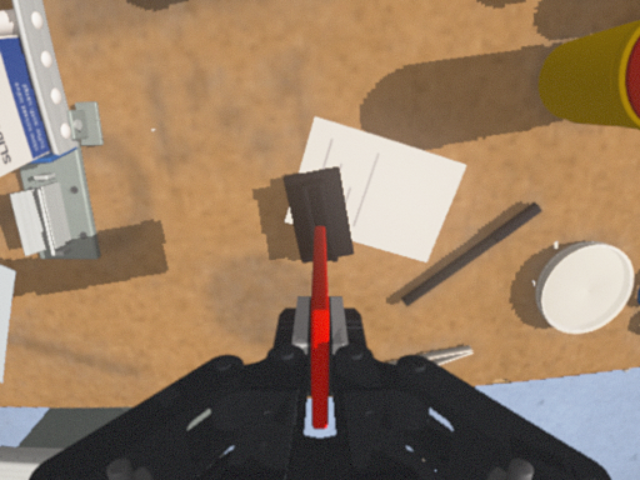

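The card hangs upright and centred between the pads (top at about (320,420), lower edge at about (320,230)). Move over the clip.

>>> servo_tool(plan="0.01 -0.4 0 0 0;0.02 -0.75 0 0 0;0.02 -0.75 0 0 0;0.02 -0.75 0 0 0;0.02 -0.75 0 0 0;0.01 -0.65 0 0 0;0.01 -0.4 0 0 0;0 0 0.5 0 0;0 0 0.3 0 0;0 0 0 0 0;0 0 0 0 0")

```text
time: 22.95
tool_pos: [0.4601, -0.1325, 0.124]
tool_rot: [-3.142, 0.0, -0.082]
force: [0.7, 0.4, -1.1]
opening: 0.0054
finger_force: 58.8
```

```bash
python3 - <<'E'
from h import *
o=arm.get_obs(); print(o['tool_pos'],o['tool_rot'],o['force'])
f=grab('wrist'); save(f,'w6'); c=f['color'][...,::-1]
cv2.imwrite('pics/w6.png',cv2.resize(c[90:300,170:340],(648,600*4//3*3//4),interpolation=cv2.INTER_CUBIC))
E
```

```text
[ 0.46008864 -0.13253888  0.12403115] [-3.14154977e+00  1.51517865e-04 -8.19341061e-02] [ 0.66648581  0.36005079 -1.14995846]
```

View pics/w6.png

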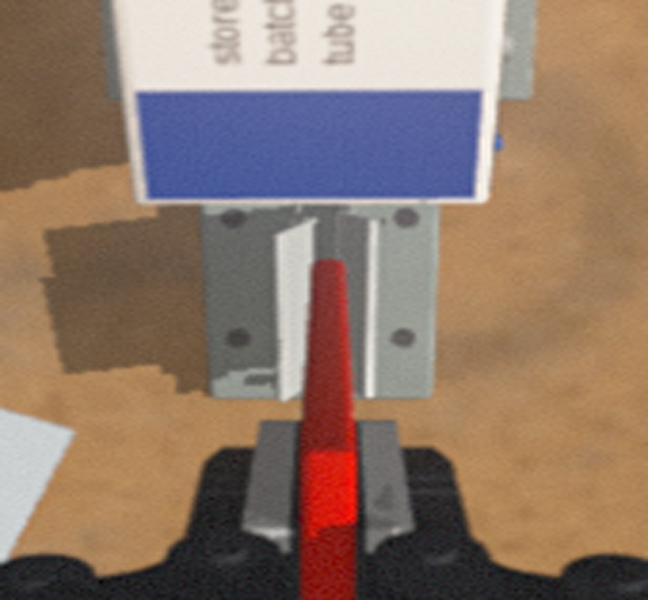

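The card's lower edge at (328,262) is centred between the lips (277–378). Push in.

>>> servo_tool(plan="0 0 0.2 0 0;0 0 0.2 0 0;0 0 0.1 0 0;0 0 0.1 0 0;0 0 0.1 0 0;0 0 0.1 0 0;0 0 0 0 0")

```text
time: 23.7
tool_pos: [0.4605, -0.1318, 0.0838]
tool_rot: [-3.141, -0.001, -0.082]
force: [-0.0, 2.1, 0.1]
opening: 0.0052
finger_force: 59.0
```

>>> servo_tool(plan="0 0 0.08 0 0;0 0 0.08 0 0;0 0 0.08 0 0;0 0 0.06 0 0;0 0 0 0 0;0 0 0 0 0")

```text
time: 24.3
tool_pos: [0.4622, -0.1317, 0.0701]
tool_rot: [-3.141, -0.004, -0.081]
force: [1.1, 3.0, 4.5]
opening: 0.0053
finger_force: 59.8
```

>>> servo_tool(plan="0 0 0.08 0 0;0 0 0.08 0 0;0 0 0.06 0 0;0 0 0.04 0 0;0 0 0 0 0;0 0 0 0 0")

```text
time: 24.9
tool_pos: [0.4642, -0.1319, 0.0633]
tool_rot: [3.14, -0.007, -0.081]
force: [-12.3, 7.5, 47.8]
opening: 0.0052
finger_force: 66.4
```

The push has bottomed out. Ease the load, release and rise.

>>> servo_tool(plan="0 0 -0.08 0 0;0 0 -0.06 0 0;0 0 0 0 0;0 0 0 0 0.3;0 0 0 0 0.5;0 0 0 0 0.5;0 0 0 0 0.5")

```text
time: 25.6
tool_pos: [0.4593, -0.1328, 0.0622]
tool_rot: [3.142, 0.001, -0.083]
force: [-0.2, 0.2, 0.7]
opening: 0.043
finger_force: 0.0
```

>>> servo_tool(plan="0 0 -0.3 0 0.5;0 0 -0.6 0 0.5;0 0 -0.8 0 0.5;0 0 -0.8 0 0.5;0 0 -0.5 0 0.5;0 0 0 0 0.5;0 0 0 0 0.5")

```text
time: 26.3
tool_pos: [0.4599, -0.1327, 0.2127]
tool_rot: [3.141, -0.0, -0.083]
force: [0.0, -0.5, -0.2]
opening: 0.0424
finger_force: 0.0
```

```bash
python3 - <<'E'
from h import *
O=np.array([.5142,-.1359]); a=-.0825; ex=np.array([np.cos(a),np.sin(a)]); ey=np.array([-ex[1],ex[0]])
print(arm.get_obs()['tool_pos'])
w=grab('wrist'); save(w,'w7'); W=cloud(w); s=grab('scene'); t=grab('top'); T=cloud(t).reshape(-1,3)
hsv=cv2.cvtColor(w['color'],cv2.COLOR_RGB2HSV)
r=((hsv[...,0]<8)|(hsv[...,0]>172))&(hsv[...,1]>130)&(hsv[...,2]>70)
q=W[r&(abs(W[...,0]-.46)<.06)&(abs(W[...,1]+.13)<.04)&(W[...,2]>.03)]
d=q[:,:2]-O; L=np.c_[d@ex+.055,d@ey,q[:,2]]
top=L[L[:,2]>np.percentile(L[:,2],98)-.006]; print(len(q),'top z',np.percentile(L[:,2],[50,98]),'x',np.percentile(top[:,0],[1,99]),'y',np.percentile(top[:,1],[1,99]))
low=L[L[:,2]<.08]; 
if len(low): print('low y',np.percentile(low[:,1],[1,99]), low[:,2].min())
for nm,c in(('tray',.24),('tray',.34)):
    k=T[(T[:,2]>.05)&(T[:,2]<.075)&(abs(T[:,0]-.455)<.065)&(abs(T[:,1]-c)<.048)]; print(c,len(k),np.median(k,0))
cv2.imwrite('pics/fin.png',np.hstack([cv2.resize(s['color'][120:300,130:370,::-1],(480,360)),cv2.resize(w['color'][...,::-1],(320,240))[np.r_[0:240,[239]*120]]]))
E
```

```text
[ 0.45986801 -0.13267998  0.21268612]
418 top z [0.10381252 0.10533539] x [-0.02074208  0.0276889 ] y [-0.00331283  0.0020034 ]
low y [-0.00251897  0.00152888] 0.030623609907371507
0.24 542 [0.44395224 0.23807223 0.06440279]
0.34 555 [0.46356288 0.33827044 0.06461972]
```

View pics/fin.png

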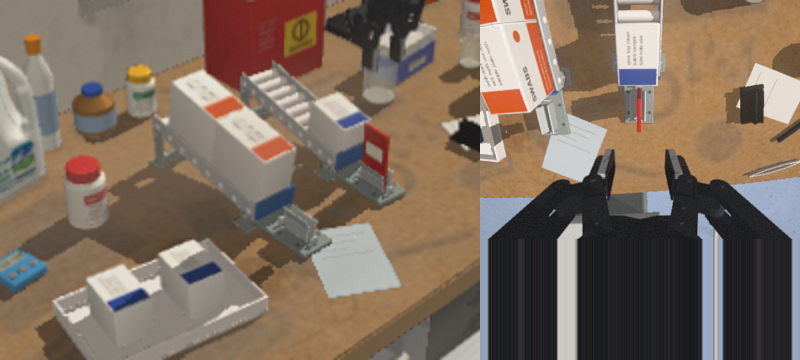

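Both cartons stand level in the tray, carton 3 is at the stop, and the card is upright and home in the clip (top at 0.104 m, centred to within 4 mm).

```bash
python3 -c "
from rig import arm
print(arm.hand_in())"
```

```text
the job is handed in; nothing more can be done
None
```

I handed the job in at about 26 s of the 67 s allowed; no score came back. My last camera check showed cartons 1 and 2 upright and released in the tray, carton 3 at the front stop, and the red card upright and fully home in lane A's clip.

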